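Take the lens-curing stack apart

ROBOT

A 7-joint arm with a two-finger parallel gripper is mounted at the origin on the work surface. World frame = base frame: x ahead of the robot, y to its left, z up, the work surface at z = 0. Lengths are in m, angles in rad, forces in N, time in s.
With the tool pointing down it reaches from about 0.425 to 0.925 m from the base axis. Payload 6.8 kg.
Tool frame: the origin (TCP) lies on the centre line of the jaws, within the pads' length; the fingertips stand 14 mm ahead of it and the grasp point (between the pads) lies 5 mm behind it; z points along the fingers, y is the line along which they close (so a half turn about z gives the same grasp; the last joint's range is limited). The gripper opens to 85 mm and grips with 20 to 120 N. Pads are 22 mm wide; open, the fingers measure 114 mm over their backs; the gripper's body (76 mm by 85 mm) begins 54 mm behind the grasp point. The pads swing forward as they close: fully open they stand 13 mm farther back than shut.
Start: joints at [-1.433, 0.477, 0.022, 1.555, -0.011, 1.109, -0.083], TCP at [0.164, 0.655, 0.245] pointing down, gripper open.
Joint ranges: [-2.96, 2.96], [-0.34, 2.1], [-1.41, 1.46], [0.24, 2.44], [-1.37, 4.51], [0.17, 1.92], [-2.96, 2.96]. Speed limits (rad/s): [2.39, 2.39, 3.14, 3.14, 3.14, 3.14, 3.14].

INTERFACE

Orientations are given as a unit quaternion [w, x, y, z].
In Python, from station import bot gives the robot as it stands. The module is installed in compiled form; this text tells all that it offers.
- The arm moves only by the tool drive_tool, never from a script. Its argument "commands" is a list of rows, each an object with "hand": the opening, from 0 (shut) to 1 (fully open); "translation": the shift along the world's x, y, z in mm, a list of three; "angular": the turn, a rotation vector about the world's x, y, z in rad, a list of three. In form: [{"hand": hand, "translation": [tx, ty, tz], "angular": [ax, ay, az]}, ...]. A call has 1 to 12 rows; each row is the pose to reach, as a shift and turn from the pose commanded when the call began; what a row does not reach only later rows make up. A row lasts 1/8 s, in which the tool goes at most 62.5 mm and 10.7 degrees, less where a joint would pass 70% of its speed; a pose out of reach is approached as far as the arm can. A call with a gripper value outside its range is refused whole. The fingers move at their own pace and stop on an object; "force" is the grip in N (left out, the last holds). Time passes only in rows, so rows that repeat a pose let the fingers close. It gives the time, the measured TCP pose, the force, the opening and the grip force at its end, in the units of the state.
- bot.get_obs(): the state, without advancing time (a new reading comes with each control period).
- bot.read_camera(name): name is "scene" or "top" or "wrist"; returns the picture (480x640x3 uint8, red, green, blue); there is no depth.
- bot.camera_model(name): a dict with "fx", "fy", "cx", "cy" (pixels), "view" (4x4, takes a point from world to camera coordinates). Camera axes: x right, y up, looking along -z (the intrinsics and any distortion apply to the point x, -y, -z); pixel columns grow to the right and rows downward; lengths in m; the calibration is good to about 2 mm. The wrist camera is an equidistant fisheye: a pixel r from the principal point sees the ray r / f radians off the axis. A picture is of the moment at which its call begins: read the wrist's pose just before it. camera_model takes no time and is no camera call; for the wrist camera it gives the pose at the moment of the call.
- bot.hand_in(): hands the job in; it is judged then, once.
Trained networks look in the newest picture that a camera, given by its name, has taken for a name from the list of things; names that differ only in an ending like _2 or _b are one class to them, and where a whole thing is asked for, a point or a joint stands for the part that bears it (a point fixed in the world has none). Each returns a list of dicts, best first, with "score" (0 to 1); they miss things now and then, are a little off and sometimes report something else, mostly with a low value. They report only what shows in the picture. A call takes as long as a camera call. They do not tell look-alikes from the thing itself.
- bot.find_in(camera, query): "position" ([column, row] in pixels, amid what is visible of it).
- bot.outline_of(camera, query): "pixels" (480x640 bool, what is visible of it) and "position" ([column, row] in pixels, amid what is visible of it).
The state is a dict: "t": time; "q": joint angles; "joint_vel": joint speeds; "joint_torque": joint torques, N m; "eef_pos": TCP position; "tool_rot": TCP orientation; "contact_force": force on the tool from outside, world axes, zero at the start; "torque": the same for the moment, N m; "gripper_width": opening from 0.0 (shut) to 1.0 (fully open); "grasp_force": force on a finger pad.
Only numpy, scipy, OpenCV 4.12 (cv2) and the standard library are available. Lean on these libraries where they do the work, as an engineer would, in place of code of your own. Each camera call takes 0.05 s, during which the arm holds its last target. There are 200 camera calls.

TASK

The lens has cured, so take the stack on the granite plate apart from the top down and put each part in its own place: the brass weight upright in the recess of the wooden block, the white pad flat in the steel dish, the black lens cell in the round recess of the black stage insert, and the blue spacer ring down over the steel post onto its foot. Keep the lens cell level and set it down gently, do not drop it. Leave the amber glue bottle standing where it is.

Things in the scene. Friction and masses are not known exactly. Their poses are not given: they have to be found in the camera images.
- weight: Brass weight on top of the stack, 260 g: a cylinder 34 mm across and 32 mm high, above it a neck 10 mm across (8 mm high) and a knob 20 mm across (12 mm high), 52 mm high in all. Origin: centre of its underside, z up.
- pad: White plastic pressure pad, second from the top: a plain disc 46 mm across and 20 mm high, 70 g. Origin: centre of its underside, z up.
- lens_cell: Lens cell, third from the top: a black cylinder 58 mm across and 22 mm high with a bright steel band round it and a pale glass lens flush in its flat top, 130 g. Origin: centre of its underside, z up.
- spacer_ring: Blue metal spacer ring at the bottom of the stack: 68 mm outside, 40 mm hole, 20 mm high, 120 g. Origin: centre of the hole, at the underside, z up.
- granite_plate: Dark grey granite plate, 130 x 130 mm, fixed, on which the stack stands; its top is 25 mm above its origin. Origin: centre of its underside, on the bench. The stack stands at its middle, its parts loose on one another (ring, lens cell, pad, weight from the bottom up), within 3 mm of one axis; a rim of each shows from above.
- weight_block: Brown wooden block, 84 x 84 x 26 mm, fixed, with a round recess 53 mm across and 12 mm deep in the middle of its top: its floor, lined with dark green felt, is 14 mm above the origin. Origin: centre of its underside, on the bench. Place of the weight.
- steel_dish: Round shallow bare steel dish, fixed: 78 mm across outside, 74 mm inside, rim 9 mm above the bench, inner floor 3 mm above it. Origin: centre of its underside, on the bench. Place of the pad.
- stage_insert: Black microscope stage insert, a square plate 108 x 108 x 12 mm, fixed, with a small steel screw head at each corner (3 mm high) and a round recess 79 mm across and 5 mm deep in the middle: its dark grey floor is 7 mm above the origin and has a pale disc at its centre. Origin: centre of its underside, on the bench. Place of the lens cell.
- post_base: Steel post 20 mm across standing on a dark round foot 82 mm across and 8 mm high, fixed; the top of the post is 54 mm above the bench. Origin: centre of the foot's underside, on the bench. Place of the spacer ring, which comes to rest on the foot, 8 mm above the origin.
- glue_bottle: Amber glue bottle with a black cap, 34 mm across and 75 mm high, loose, standing near the middle of the bench farther from the robot. Origin: centre of its underside. Not to be moved or knocked over.
Things that resemble listed ones, but are neither listed nor needed, are in the scene too. There is more than one size of the spacer_ring; the job needs the larger.

How it is judged:
By the outcome, as a careful person would: the job done as asked, in the order asked, and still so for the second after the job is handed in, with the robot touching nothing.
It also fails if it takes over 115 s, if anything falls off the work surface, if the arm or the gripper's body presses on something with over 40 N, if the wrist force passes 120 N, or if a joint passes its speed limit or range.

## Working session

There is one attempt and no reset: what is moved stays moved. The work goes in short steps, Python scripts to look and compute and a tool call to move; the robot and the scene stay as the last step left them, time stands still between calls to the robot, and variables do not carry over. Pictures are saved under pics/ and viewed, at most 14 in all, crops included, and the job is handed in when it is done.

Besides the shell and the picture viewer there is one more tool, called after "Emit:" as name(argument=value, ...), one argument or row to a line, values as JSON. drive_tool: Moves the arm, as the interface text tells. Its arguments: {"type":"object","properties":{"commands":{"type":"array","items":{"type":"object","properties":{"hand":{"type":"number"},"translation":{"type":"array","items":{"type":"number"}},"angular":{"type":"array","items":{"type":"number"}}}}},"force":{"type":"number"}},"required":["commands"]}

```bash
mkdir -p pics
cat > h.py <<'E'
import numpy as np, cv2
from station import bot
def save(cam,name):
    im=bot.read_camera(cam); cv2.imwrite('pics/'+name,im[:,:,::-1]); return im
def ray(m,px):
    V=np.array(m['view']);u=(px[0]-m['cx'])/m['fx'];v=(px[1]-m['cy'])/m['fy']
    d=np.array([u,-v,-1.]); R=V[:3,:3]
    return -R.T@V[:3,3], R.T@d
def at(m,px,z):
    o,d=ray(m,px); return o+d*(z-o[2])/d[2]
E
python3 - <<'E'
from h import *
o=bot.get_obs();print(o['t'],o['eef_pos'],o['tool_rot'],o['gripper_width'])
save('top','t0.png');
Z=dict(weight=.15,pad=.085,lens_cell=.067,spacer_ring=.045,granite_plate=.025,weight_block=.026,steel_dish=.009,stage_insert=.012,post_base=.0,glue_bottle=.075)
m=bot.camera_model('top');print(m)
for k,z in Z.items():
    for r in bot.find_in('top',k)[:4]: print(k,round(r['score'],2),np.round(r['position']),np.round(at(m,r['position'],z),3))
save('scene','s0.png');print(bot.camera_model('scene'))
E
```

```text
0.0 [0.16410126 0.65416769 0.24433847] [-4.16850345e-05  1.22554696e-01  9.92461343e-01 -9.10033118e-04] 0.998939554874619
{'fx': 615.9614731056514, 'fy': 615.9614731056514, 'cx': 316.0792508297269, 'cy': 232.83688036286412, 'view': array([[ 0.01563176, -0.99977131,  0.0145938 , -0.0135552 ],
       [ 0.99149075,  0.01738548,  0.12901101, -0.48830043],
       [-0.12923523,  0.01245295,  0.99153577, -1.08995604],
       [ 0.        ,  0.        ,  0.        ,  1.        ]])}
weight 0.56 [123. 245.] [0.447 0.308 0.15 ]
pad 0.75 [137. 258.] [0.433 0.302 0.085]
lens_cell 0.78 [142. 252.] [0.444 0.298 0.067]
spacer_ring 0.94 [139. 336.] [0.299 0.303 0.045]
spacer_ring 0.88 [148. 260.] [0.433 0.293 0.045]
granite_plate 0.65 [154. 262.] [0.43  0.287 0.025]
weight_block 0.9 [469. 278.] [ 0.411 -0.285  0.026]
weight_block 0.63 [150. 257.] [0.439 0.296 0.026]
steel_dish 0.93 [244. 169.] [0.611 0.131 0.009]
stage_insert 0.91 [392. 160.] [ 0.631 -0.147  0.012]
post_base 0.63 [327. 245.] [ 0.469 -0.026  0.   ]
glue_bottle 0.88 [319. 136.] [ 0.658 -0.007  0.075]
{'fx': 508.4926142351577, 'fy': 508.4926142351577, 'cx': 311.7767335155166, 'cy': 236.07188752886913, 'view': array([[-0.86799094,  0.49646037,  0.01090062,  0.39783913],
       [-0.3335843 , -0.59920489,  0.72778776,  0.09019627],
       [ 0.36784948,  0.6280769 ,  0.6857158 , -1.15530434],
       [ 0.        ,  0.        ,  0.        ,  1.        ]])}
```

View pics/t0.png

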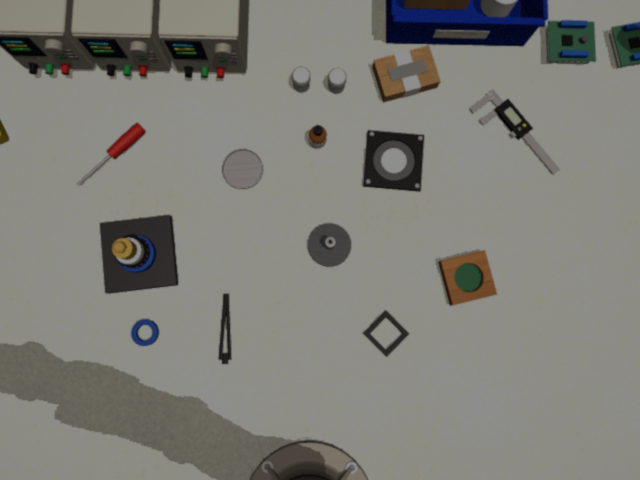

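View pics/s0.png

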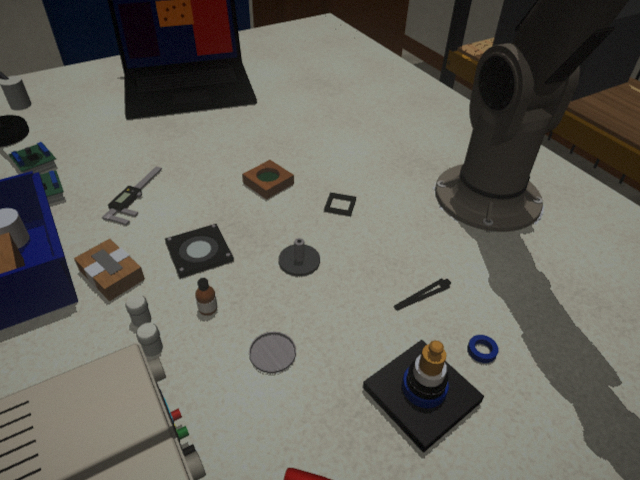

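The top view shows the stack on its plate at (138,253), the dish at (243,169), the insert at (394,160), the post at (329,245), the block at (468,278) and the bottle at (318,136). There are two spacer rings. One is at (145,332), lying alone and about 45 mm across. The other is the larger one at the bottom of the stack, around (140,258). The task puts the ring in the stack, so the larger one is the one I need.

The scene view agrees: stack at (428,390), loose ring at (483,348).

Run:
```python
from h import *
im=cv2.imread('pics/t0.png')
bot.read_camera('top');m=bot.camera_model('top')
Z=dict(weight=.13,pad=.087,lens_cell=.067,spacer_ring=.045,granite_plate=.025,weight_block=.026,steel_dish=.009,stage_insert=.012,post_base=.008,glue_bottle=.07)
for k,z in Z.items():
    for r in bot.outline_of('top',k)[:2]:
        M=r['pixels'].astype(np.uint8);c=max(cv2.findContours(M,0,1)[0],key=cv2.contourArea)
        P=np.array([at(m,p[0],z)[:2]*1000 for p in c],np.float32)
        (c0,s,a)=cv2.minAreaRect(P); cc,rr=cv2.minEnclosingCircle(P)
        print(k,round(r['score'],2),'rect',np.round(c0,1),np.round(s,1),round(a,1),'circ',np.round(cc,1),round(2*rr,1))
c=im[205:350,90:200];cv2.imwrite('pics/c0.png',cv2.resize(c,None,fx=4,fy=4,interpolation=cv2.INTER_CUBIC))
```

```text
weight 0.71 rect [439. 297.] [34.1 43.3] 69.9 circ [441.2 301.8] 45.0
weight 0.7 rect [445.  310.1] [33.1 39.5] 1.0 circ [445.8 310. ] 40.2
pad 0.54 rect [442.2 308. ] [32.3 43.3] 67.6 circ [444.3 313. ] 44.9
lens_cell 0.62 rect [445.7 309.4] [45.9 57.2] 84.8 circ [446.8 315.3] 60.8
spacer_ring 0.83 rect [306.1 292.3] [45.2 48.9] 2.8 circ [306.7 291.9] 50.1
spacer_ring 0.75 rect [436.2 300.4] [34.6 63.8] 59.0 circ [443.1 312.2] 64.0
granite_plate 0.81 rect [445.9 315.4] [132.  134.8] 7.9 circ [445.3 315.8] 181.6
granite_plate 0.69 rect [608.5 132.3] [77.7 75.7] 65.9 circ [606.9 132.9] 80.0
weight_block 0.97 rect [ 413.  -282.4] [84.2 90.8] 14.7 circ [ 413.2 -282.7] 116.9
weight_block 0.51 rect [444.  309.3] [46.9 69.2] 76.2 circ [446.7 319.3] 70.0
steel_dish 0.67 rect [611.2 134.5] [78.4 77.7] 46.9 circ [611.9 133.1] 81.6
stage_insert 0.98 rect [ 632.7 -150. ] [109.2 110.8] 86.0 circ [ 633.3 -149.9] 147.7
stage_insert 0.34 rect [ 414.3 -285.6] [86.4 91.4] 15.3 circ [ 413.9 -285.9] 119.1
post_base 0.86 rect [470.3 -31.1] [80.3 79.9] 1.0 circ [470.4 -31.1] 81.9
glue_bottle 0.54 rect [658.8  -4.8] [40.7 30.5] 1.0 circ [658.6  -3.8] 42.6
```

View pics/c0.png

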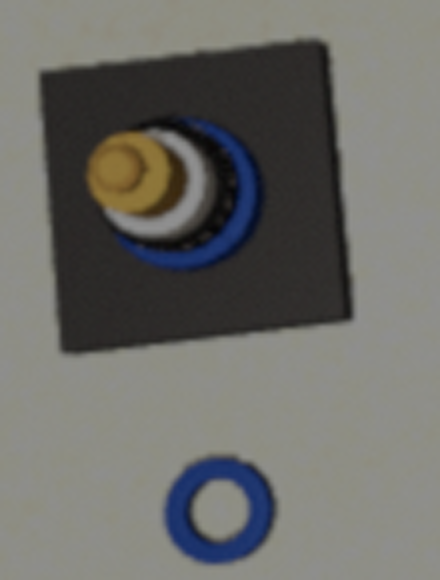

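The crop confirms it: the larger ring, about 64–68 mm across, is under the lens cell around (185,190) in the crop. The loose ring at (220,510) is smaller, about 45–49 mm. I'll start with a short touch on bare bench to find the fingertip height.

Emit:
drive_tool(
  commands=[
    {"hand": 0,"translation": [236,-174,-150],"angular": [0,0,0.246]},
    {"hand": 0,"translation": [236,-174,-150],"angular": [0,0,0.246]},
    {"hand": 0,"translation": [236,-174,-150],"angular": [0,0,0.246]},
    {"hand": 0,"translation": [236,-174,-150],"angular": [0,0,0.246]},
    {"hand": 0,"translation": [236,-174,-150],"angular": [0,0,0.246]},
    {"hand": 0,"translation": [236,-174,-150],"angular": [0,0,0.246]},
    {"hand": 0,"translation": [236,-174,-190],"angular": [0,0,0.246]},
    {"hand": 0,"translation": [236,-174,-210],"angular": [0,0,0.246]},
    {"hand": 0,"translation": [236,-174,-220],"angular": [0,0,0.246]},
    {"hand": 0,"translation": [236,-174,-220],"angular": [0,0,0.246]},
  ],
)

```text
t: 2.4
eef_pos: [0.3997, 0.4813, 0.0252]
tool_rot: [-0.0, -0.001, 1.0, -0.0]
contact_force: [-0.1, 0.5, -1.1]
gripper_width: 0.005
grasp_force: 0.0
```

Emit:
drive_tool(
  commands=[
    {"hand": 0,"translation": [0,0,-3],"angular": [0,0,0]},
    {"hand": 0,"translation": [0,0,-6],"angular": [0,0,0]},
    {"hand": 0,"translation": [0,0,-9],"angular": [0,0,0]},
    {"hand": 0,"translation": [0,0,-9],"angular": [0,0,0]},
  ],
)

```text
t: 2.9
eef_pos: [0.4002, 0.4806, 0.0162]
tool_rot: [-0.0, -0.0, 1.0, -0.0]
contact_force: [0.4, -0.4, -0.4]
gripper_width: -0.002
grasp_force: 0.0
```

Emit:
drive_tool(
  commands=[
    {"hand": 0,"translation": [0,0,-2],"angular": [0,0,0]},
    {"hand": 0,"translation": [0,0,-3],"angular": [0,0,0]},
    {"hand": 0,"translation": [0,0,-3],"angular": [0,0,0]},
  ],
)

```text
t: 3.28
eef_pos: [0.4004, 0.4808, 0.0141]
tool_rot: [0.0, -0.0, 1.0, 0.0]
contact_force: [-1.6, -1.5, 8.2]
gripper_width: -0.0
grasp_force: 3.8
```

Touch was at TCP z = 14 mm with the gripper shut, so the tip offset is for the shut state. Next I'll go above the stack and look with the wrist camera.

Emit:
drive_tool(
  commands=[
    {"hand": 1,"translation": [0,0,60],"angular": [0,0,0]},
    {"hand": 1,"translation": [0,0,120],"angular": [0,0,0]},
    {"hand": 1,"translation": [10,-40,180],"angular": [0,0,0]},
    {"hand": 1,"translation": [46,-165,207],"angular": [0,0,0]},
    {"hand": 1,"translation": [46,-165,207],"angular": [0,0,0]},
    {"hand": 1,"translation": [46,-165,207],"angular": [0,0,0]},
    {"hand": 1,"translation": [46,-165,207],"angular": [0,0,0]},
  ],
)

```text
t: 4.15
eef_pos: [0.4467, 0.3151, 0.2207]
tool_rot: [0.0, 0.001, 1.0, 0.0]
contact_force: [1.0, -0.6, -0.0]
gripper_width: 0.998
grasp_force: 0.0
```

```bash
cat >> h.py <<'E'
def atw(m,px,z):
    V=np.array(m['view']);u=px[0]-m['cx'];v=px[1]-m['cy'];r=np.hypot(u,v)+1e-9;th=r/m['fx']
    d=np.array([np.sin(th)*u/r,-np.sin(th)*v/r,-np.cos(th)]);R=V[:3,:3];o=-R.T@V[:3,3];d=R.T@d
    return o+d*(z-o[2])/d[2]
def proj(m,P):
    V=np.array(m['view']);c=V[:3,:3]@P+V[:3,3];x,y,z=c[0],-c[1],-c[2]
    th=np.arctan2(np.hypot(x,y),z);n=np.hypot(x,y);return np.array([m['cx']+m['fx']*th*x/n,m['cy']+m['fy']*th*y/n])
E
python3 - <<'E'
from h import *
o=bot.get_obs();print(o['t'],o['eef_pos'])
m=bot.camera_model('wrist');im=save('wrist','w1.png').copy()
for d,z,c in [(20,139,(255,0,0)),(34,119,(255,0,255)),(46,87,(0,255,0)),(58,67,(0,255,255)),(68,45,(255,255,0))]:
    for a in np.arange(0,6.28,.05):
        p=proj(m,np.array([.446+d/2e3*np.cos(a),.3155+d/2e3*np.sin(a),z/1e3])); 
        if 0<=p[0]<640 and 0<=p[1]<480: im[int(p[1]),int(p[0])]=c
cv2.imwrite('pics/w1o.png',im[:,:,::-1]);print(m['fx'],proj(m,np.array([.446,.3155,.1])))
E
```

```text
4.15 [0.44669966 0.31514618 0.22068291]
371.64829954431775 [320.90687225 235.00505435]
```

View pics/w1o.png

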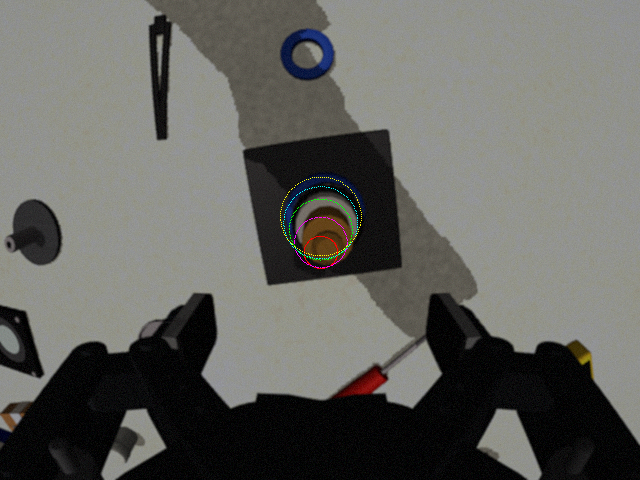

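The overlay for (446, 315.5) matches the stack at pixel (322,220). The real stack is about 1 mm farther along +y. I'll descend on the weight.

Emit:
drive_tool(
  commands=[
    {"hand": 1,"translation": [0,1,-50],"angular": [0,0,0]},
    {"hand": 1,"translation": [0,1,-90],"angular": [0,0,0]},
    {"hand": 1,"translation": [0,1,-105],"angular": [0,0,0]},
    {"hand": 1,"translation": [0,1,-105],"angular": [0,0,0]},
    {"hand": 0.55,"translation": [0,1,-105],"angular": [0,0,0]},
    {"hand": 0.2,"translation": [0,1,-105],"angular": [0,0,0]},
    {"hand": 0.2,"translation": [0,1,-105],"angular": [0,0,0]},
    {"hand": 0.2,"translation": [0,1,-105],"angular": [0,0,0]},
    {"hand": 0.2,"translation": [0,1,-105],"angular": [0,0,0]},
    {"hand": 0.2,"translation": [0,1,-105],"angular": [0,0,0]},
  ],
  force=50,
)

```text
t: 5.45
eef_pos: [0.4469, 0.3175, 0.1166]
tool_rot: [0.001, -0.0, 1.0, 0.001]
contact_force: [-0.4, -0.1, 6.0]
gripper_width: 0.376
grasp_force: 49.1
```

Emit:
drive_tool(
  commands=[
    {"hand": 0.2,"translation": [0,0,6],"angular": [0,0,0]},
    {"hand": 0.2,"translation": [0,0,20],"angular": [0,0,0]},
    {"hand": 0.2,"translation": [0,0,50],"angular": [0,0,0]},
    {"hand": 0.2,"translation": [20,-45,60],"angular": [0,0,0]},
    {"hand": 0.2,"translation": [40,-95,60],"angular": [0,0,0]},
    {"hand": 0.2,"translation": [50,-150,60],"angular": [0,0,0]},
    {"hand": 0.2,"translation": [55,-205,60],"angular": [0,0,0]},
    {"hand": 0.2,"translation": [55,-260,60],"angular": [0,0,0]},
    {"hand": 0.2,"translation": [55,-315,60],"angular": [0,0,0]},
    {"hand": 0.2,"translation": [55,-370,60],"angular": [0,0,0]},
  ],
)

```text
t: 6.7
eef_pos: [0.5012, -0.055, 0.1763]
tool_rot: [0.001, -0.0, 1.0, 0.0]
contact_force: [0.9, 0.7, -3.1]
gripper_width: 0.377
grasp_force: 50.1
```

Emit:
drive_tool(
  commands=[
    {"hand": 0.2,"translation": [-15,-50,0],"angular": [0,0,0]},
    {"hand": 0.2,"translation": [-35,-100,0],"angular": [0,0,0]},
    {"hand": 0.2,"translation": [-60,-150,0],"angular": [0,0,0]},
    {"hand": 0.2,"translation": [-80,-195,0],"angular": [0,0,0]},
    {"hand": 0.2,"translation": [-88,-230,-20],"angular": [0,0,0]},
    {"hand": 0.2,"translation": [-88,-230,-60],"angular": [0,0,0]},
    {"hand": 0.2,"translation": [-88,-230,-90],"angular": [0,0,0]},
    {"hand": 0.2,"translation": [-88,-230,-90],"angular": [0,0,0]},
  ],
)

```text
t: 7.7
eef_pos: [0.4119, -0.2825, 0.0842]
tool_rot: [-0.002, 0.0, 1.0, 0.001]
contact_force: [0.9, -0.2, -1.4]
gripper_width: 0.374
grasp_force: 50.2
```

Run:
```python
from h import *
o=bot.get_obs();print(o['t'],o['eef_pos'],o['q'],o['gripper_width'],o['contact_force'])
m=bot.camera_model('wrist');im=save('wrist','w2.png').copy()
for d,z,c in [(53,26,(255,0,255)),(34,59,(255,255,0))]:
    for a in np.arange(0,6.28,.03):
        p=proj(m,np.array([.413+d/2e3*np.cos(a),-.283+d/2e3*np.sin(a),z/1e3])); 
        if 0<=p[0]<640 and 0<=p[1]<480: im[int(p[1]),int(p[0])]=c
cv2.imwrite('pics/w2o.png',im[:,:,::-1])
```

```text
7.7 [ 0.4118597  -0.28253394  0.08423747] [ 0.25771239  0.43312476  0.26870562  2.11296779 -0.19235096  0.62229325
  2.23084544] 0.374186027883636 [ 0.85645057 -0.22985891 -1.44532952]
```

View pics/w2o.png

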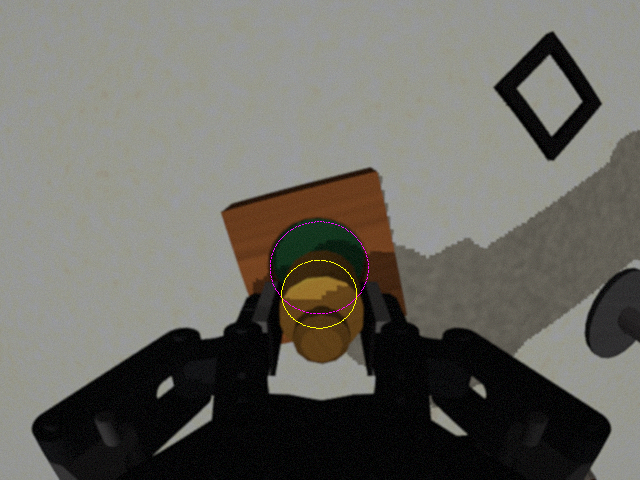

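The magenta recess overlay matches the green recess at (320,268), and the weight is centred over it. I'll lower it.

Emit:
drive_tool(
  commands=[
    {"hand": 0.2,"translation": [1,0,-20],"angular": [0,0,0]},
    {"hand": 0.2,"translation": [1,0,-32],"angular": [0,0,0]},
    {"hand": 0.2,"translation": [1,0,-39],"angular": [0,0,0]},
    {"hand": 0.2,"translation": [1,0,-42],"angular": [0,0,0]},
    {"hand": 0.2,"translation": [1,0,-43],"angular": [0,0,0]},
    {"hand": 0.2,"translation": [1,0,-43],"angular": [0,0,0]},
  ],
)

```text
t: 8.5
eef_pos: [0.4145, -0.2834, 0.0436]
tool_rot: [0.0, 0.0, 1.0, 0.0]
contact_force: [-3.3, 2.1, 11.4]
gripper_width: 0.373
grasp_force: 51.7
```

Emit:
drive_tool(
  commands=[
    {"hand": 0.45,"translation": [0,0,0],"angular": [0,0,0]},
    {"hand": 0.7,"translation": [0,0,1],"angular": [0,0,0]},
    {"hand": 0.7,"translation": [0,0,1],"angular": [0,0,0]},
    {"hand": 0.7,"translation": [0,0,40],"angular": [0,0,0]},
    {"hand": 0.7,"translation": [0,0,100],"angular": [0,0,0]},
    {"hand": 0.7,"translation": [10,20,128],"angular": [0,0,0]},
    {"hand": 0.7,"translation": [40,70,128],"angular": [0,0,0]},
    {"hand": 0.7,"translation": [65,120,128],"angular": [0,0,0]},
    {"hand": 0.7,"translation": [85,175,128],"angular": [0,0,0]},
    {"hand": 0.7,"translation": [87,235,128],"angular": [0,0,0]},
    {"hand": 0.7,"translation": [87,295,128],"angular": [0,0,0]},
  ],
)

```text
t: 9.88
eef_pos: [0.5014, 0.0137, 0.1704]
tool_rot: [0.0, -0.0, 1.0, -0.0]
contact_force: [0.7, -0.9, 0.2]
gripper_width: 0.7
grasp_force: 0.0
```

Run:
```python
from h import *
o=bot.get_obs();print(o['t'],o['eef_pos'])
im=save('scene','s1.png');cv2.imwrite('pics/s1c.png',cv2.resize(im[120:240,200:480,::-1],None,fx=2.5,fy=2.5))
```

```text
9.875 [0.50140631 0.01366678 0.17035136]
```

View pics/s1c.png

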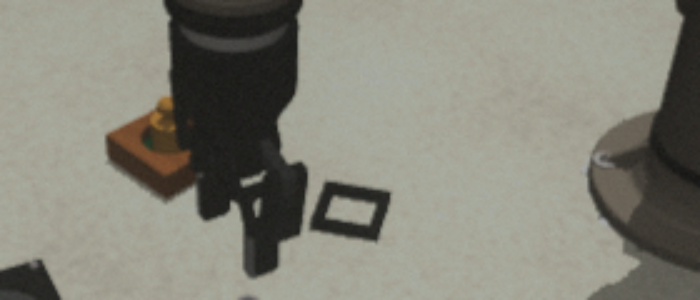

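The weight is upright in the recess at (165,125) in the crop. Next is the pad.

Emit:
drive_tool(
  commands=[
    {"hand": 1,"translation": [0,60,0],"angular": [0,0,0]},
    {"hand": 1,"translation": [0,115,0],"angular": [0,0,0]},
    {"hand": 1,"translation": [-10,170,0],"angular": [0,0,0]},
    {"hand": 1,"translation": [-25,225,0],"angular": [0,0,0]},
    {"hand": 1,"translation": [-45,270,0],"angular": [0,0,0]},
    {"hand": 1,"translation": [-55,305,0],"angular": [0,0,0]},
    {"hand": 1,"translation": [-55,305,0],"angular": [0,0,0]},
    {"hand": 1,"translation": [-55,305,0],"angular": [0,0,0]},
  ],
)

```text
t: 10.92
eef_pos: [0.4465, 0.3158, 0.1701]
tool_rot: [-0.0, 0.0, 1.0, -0.0]
contact_force: [0.6, -0.0, -0.8]
gripper_width: 0.997
grasp_force: 0.0
```

Run:
```python
from h import *
o=bot.get_obs();print(o['t'],o['eef_pos'])
m=bot.camera_model('wrist');im=save('wrist','w3.png').copy()
for d,z,c in [(46,87,(0,255,0)),(58,67,(0,255,255)),(68,45,(255,255,0))]:
    for a in np.arange(0,6.28,.02):
        p=proj(m,np.array([.446+d/2e3*np.cos(a),.317+d/2e3*np.sin(a),z/1e3])); 
        if 0<=p[0]<640 and 0<=p[1]<480: im[int(p[1]),int(p[0])]=c
cv2.imwrite('pics/w3o.png',cv2.resize(im[120:340,200:440,::-1],None,fx=2.5,fy=2.5))
```

```text
10.925 [0.44653583 0.31576042 0.17009342]
```

View pics/w3o.png

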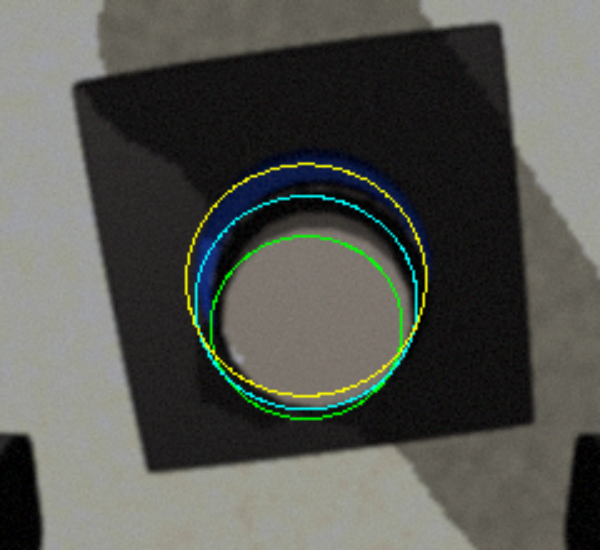

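The pad at (317,317) in the crop sits about 2.5 mm to +y and 2 mm to −x of the overlay. I'll grasp with that correction.

Emit:
drive_tool(
  commands=[
    {"hand": 1,"translation": [-2,2,-50],"angular": [0,0,0]},
    {"hand": 1,"translation": [-2,2,-75],"angular": [0,0,0]},
    {"hand": 1,"translation": [-2,2,-83],"angular": [0,0,0]},
    {"hand": 0.8,"translation": [-2,2,-83],"angular": [0,0,0]},
    {"hand": 0.65,"translation": [-2,2,-83],"angular": [0,0,0]},
    {"hand": 0.4,"translation": [-2,2,-83],"angular": [0,0,0]},
    {"hand": 0.4,"translation": [-2,2,-83],"angular": [0,0,0]},
    {"hand": 0.4,"translation": [-2,2,-83],"angular": [0,0,0]},
    {"hand": 0.4,"translation": [-2,2,-83],"angular": [0,0,0]},
  ],
  force=35,
)

```text
t: 12.1
eef_pos: [0.445, 0.3191, 0.0888]
tool_rot: [0.001, -0.0, 1.0, 0.001]
contact_force: [-0.4, -0.9, 4.5]
gripper_width: 0.519
grasp_force: 34.9
```

Emit:
drive_tool(
  commands=[
    {"hand": 0.4,"translation": [0,0,5],"angular": [0,0,0]},
    {"hand": 0.4,"translation": [0,0,20],"angular": [0,0,0]},
    {"hand": 0.4,"translation": [0,0,60],"angular": [0,0,0]},
    {"hand": 0.4,"translation": [40,-44,60],"angular": [0,0,0]},
    {"hand": 0.4,"translation": [80,-88,60],"angular": [0,0,0]},
    {"hand": 0.4,"translation": [120,-133,60],"angular": [0,0,0]},
    {"hand": 0.4,"translation": [150,-166,50],"angular": [0,0,0]},
    {"hand": 0.4,"translation": [167,-185,20],"angular": [0,0,0]},
    {"hand": 0.4,"translation": [167,-185,-20],"angular": [0,0,0]},
    {"hand": 0.4,"translation": [167,-185,-25],"angular": [0,0,0]},
    {"hand": 0.4,"translation": [167,-185,-25],"angular": [0,0,0]},
  ],
)

```text
t: 13.48
eef_pos: [0.6115, 0.1345, 0.0634]
tool_rot: [0.0, -0.0, 1.0, 0.0]
contact_force: [0.5, 0.6, -0.8]
gripper_width: 0.516
grasp_force: 36.1
```

Run:
```python
from h import *
o=bot.get_obs();print(o['t'],o['eef_pos'],o['gripper_width'],o['contact_force'])
m=bot.camera_model('wrist');im=save('wrist','w4.png').copy()
for d,z,c in [(78,9,(0,255,0)),(46,62,(0,255,255))]:
    for a in np.arange(0,6.28,.02):
        p=proj(m,np.array([.611+d/2e3*np.cos(a),.134+d/2e3*np.sin(a),z/1e3])); 
        if 0<=p[0]<640 and 0<=p[1]<480: im[int(p[1]),int(p[0])]=c
cv2.imwrite('pics/w4o.png',im[:,:,::-1])
```

```text
13.475 [0.61149929 0.13446836 0.06341764] 0.515575172856133 [ 0.49755926  0.6053749  -0.79962282]
```

View pics/w4o.png

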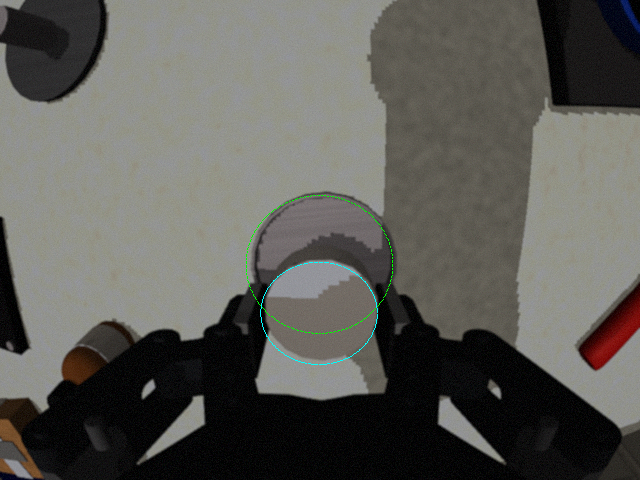

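The dish at (322,262) is about 2 mm to +y of the overlay. I'll shift and lower.

Emit:
drive_tool(
  commands=[
    {"hand": 0.4,"translation": [0,2,-20],"angular": [0,0,0]},
    {"hand": 0.4,"translation": [0,2,-32],"angular": [0,0,0]},
    {"hand": 0.4,"translation": [0,2,-36],"angular": [0,0,0]},
    {"hand": 0.4,"translation": [0,2,-38],"angular": [0,0,0]},
    {"hand": 0.4,"translation": [0,2,-39],"angular": [0,0,0]},
    {"hand": 0.4,"translation": [0,2,-39],"angular": [0,0,0]},
  ],
)

```text
t: 14.28
eef_pos: [0.6104, 0.1357, 0.0248]
tool_rot: [-0.001, -0.0, 1.0, 0.0]
contact_force: [-7.3, -0.7, 15.4]
gripper_width: 0.518
grasp_force: 37.5
```

Emit:
drive_tool(
  commands=[
    {"hand": 0.65,"translation": [0,0,0.5],"angular": [0,0,0]},
    {"hand": 0.75,"translation": [0,0,1],"angular": [0,0,0]},
    {"hand": 0.75,"translation": [0,0,1],"angular": [0,0,0]},
    {"hand": 0.75,"translation": [0,0,30],"angular": [0,0,0]},
    {"hand": 0.75,"translation": [0,0,90],"angular": [0,0,0]},
    {"hand": 1,"translation": [-30,30,147],"angular": [0,0,0]},
    {"hand": 1,"translation": [-70,75,147],"angular": [0,0,0]},
    {"hand": 1,"translation": [-110,120,147],"angular": [0,0,0]},
    {"hand": 1,"translation": [-145,160,147],"angular": [0,0,0]},
    {"hand": 1,"translation": [-167,182,137],"angular": [0,0,0]},
    {"hand": 1,"translation": [-167,182,137],"angular": [0,0,0]},
    {"hand": 1,"translation": [-167,182,137],"angular": [0,0,0]},
  ],
)

```text
t: 15.78
eef_pos: [0.4449, 0.3171, 0.1603]
tool_rot: [0.0, 0.0, 1.0, -0.0]
contact_force: [0.6, -0.4, -0.7]
gripper_width: 1.001
grasp_force: 0.0
```

Run:
```python
from h import *
o=bot.get_obs();print(o['t'],o['eef_pos'])
m=bot.camera_model('wrist');im=save('wrist','w5.png').copy()
for d,z,c in [(58,67,(0,255,255)),(68,45,(255,255,0))]:
    for a in np.arange(0,6.28,.02):
        p=proj(m,np.array([.444+d/2e3*np.cos(a),.318+d/2e3*np.sin(a),z/1e3])); 
        if 0<=p[0]<640 and 0<=p[1]<480: im[int(p[1]),int(p[0])]=c
a=cv2.resize(im[120:340,200:440,::-1],None,fx=2,fy=2)
t=save('top','t5.png');b=cv2.resize(t[120:230,190:290,::-1],None,fx=3,fy=3);b=cv2.copyMakeBorder(b,0,440-330,0,0,0)
cv2.imwrite('pics/w5o.png',np.hstack([a,b]))
```

```text
15.775 [0.44491438 0.31707282 0.16034898]
```

View pics/w5o.png

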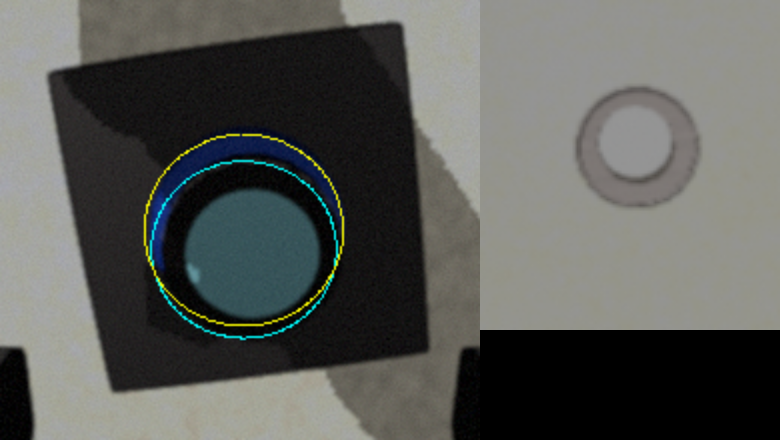

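The pad lies flat in the dish at (637,143) in the right half. The lens at (252,253) is about 2.5 mm to +y of the overlay.

Emit:
drive_tool(
  commands=[
    {"hand": 1,"translation": [1,2,-50],"angular": [0,0,0]},
    {"hand": 1,"translation": [1,2,-85],"angular": [0,0,0]},
    {"hand": 1,"translation": [1,2,-96],"angular": [0,0,0]},
    {"hand": 1,"translation": [1,2,-96],"angular": [0,0,0]},
    {"hand": 0.8,"translation": [1,2,-96],"angular": [0,0,0]},
    {"hand": 0.7,"translation": [1,2,-96],"angular": [0,0,0]},
    {"hand": 0.55,"translation": [1,2,-96],"angular": [0,0,0]},
    {"hand": 0.55,"translation": [1,2,-96],"angular": [0,0,0]},
    {"hand": 0.55,"translation": [1,2,-96],"angular": [0,0,0]},
    {"hand": 0.55,"translation": [1,2,-96],"angular": [0,0,0]},
  ],
  force=40,
)

```text
t: 17.12
eef_pos: [0.446, 0.3202, 0.0659]
tool_rot: [0.001, -0.0, 1.0, 0.001]
contact_force: [-1.4, -0.8, 7.1]
gripper_width: 0.658
grasp_force: 41.1
```

Emit:
drive_tool(
  commands=[
    {"hand": 0.55,"translation": [0,0,4],"angular": [0,0,0]},
    {"hand": 0.55,"translation": [0,0,20],"angular": [0,0,0]},
    {"hand": 0.55,"translation": [0,0,60],"angular": [0,0,0]},
    {"hand": 0.55,"translation": [0,-20,90],"angular": [0,0,0]},
    {"hand": 0.55,"translation": [10,-70,90],"angular": [0,0,0]},
    {"hand": 0.55,"translation": [25,-120,90],"angular": [0,0,0]},
    {"hand": 0.55,"translation": [45,-170,90],"angular": [0,0,0]},
    {"hand": 0.55,"translation": [65,-220,90],"angular": [0,0,0]},
    {"hand": 0.55,"translation": [85,-270,90],"angular": [0,0,0]},
    {"hand": 0.55,"translation": [105,-320,90],"angular": [0,0,0]},
    {"hand": 0.55,"translation": [130,-370,90],"angular": [0,0,0]},
    {"hand": 0.55,"translation": [150,-410,90],"angular": [0,0,0]},
  ],
)

```text
t: 18.62
eef_pos: [0.596, -0.0927, 0.1556]
tool_rot: [0.001, 0.001, 1.0, -0.0]
contact_force: [0.3, 0.7, -1.1]
gripper_width: 0.659
grasp_force: 43.2
```

Emit:
drive_tool(
  commands=[
    {"hand": 0.55,"translation": [20,-30,0],"angular": [0,0,0]},
    {"hand": 0.55,"translation": [38,-60,-20],"angular": [0,0,0]},
    {"hand": 0.55,"translation": [38,-60,-60],"angular": [0,0,0]},
    {"hand": 0.55,"translation": [38,-60,-90],"angular": [0,0,0]},
    {"hand": 0.55,"translation": [38,-60,-90],"angular": [0,0,0]},
  ],
)

```text
t: 19.25
eef_pos: [0.6314, -0.1497, 0.0628]
tool_rot: [-0.002, -0.0, 1.0, 0.001]
contact_force: [0.7, 0.8, -0.5]
gripper_width: 0.656
grasp_force: 43.1
```

Run:
```python
from h import *
o=bot.get_obs();print(o['t'],o['eef_pos'],o['gripper_width'],o['contact_force'])
m=bot.camera_model('wrist');im=save('wrist','w6.png').copy()
for d,z,c in [(79,12,(0,255,0)),(58,67,(0,255,255))]:
    for a in np.arange(0,6.28,.02):
        p=proj(m,np.array([.633+d/2e3*np.cos(a),-.150+d/2e3*np.sin(a),z/1e3])); 
        if 0<=p[0]<640 and 0<=p[1]<480: im[int(p[1]),int(p[0])]=c
cv2.imwrite('pics/w6o.png',im[:,:,::-1])
```

```text
19.25 [ 0.63142419 -0.1497335   0.06276626] 0.6563299608337779 [ 0.73087209  0.79890345 -0.47240852]
```

View pics/w6o.png

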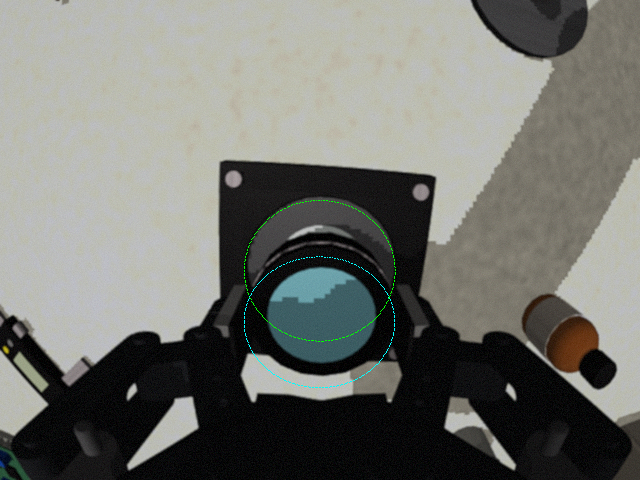

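The recess matches the overlay at (320,270). The lens at (321,315) sits about 2 mm to −x of the jaw centre, so I'll shift +2 mm in x and lower slowly.

Emit:
drive_tool(
  commands=[
    {"hand": 0.55,"translation": [2,0,-15],"angular": [0,0,0]},
    {"hand": 0.55,"translation": [2,0,-27],"angular": [0,0,0]},
    {"hand": 0.55,"translation": [2,0,-32],"angular": [0,0,0]},
    {"hand": 0.55,"translation": [2,0,-34],"angular": [0,0,0]},
    {"hand": 0.55,"translation": [2,0,-35],"angular": [0,0,0]},
    {"hand": 0.55,"translation": [2,0,-36],"angular": [0,0,0]},
    {"hand": 0.55,"translation": [2,0,-36],"angular": [0,0,0]},
  ],
)

```text
t: 20.18
eef_pos: [0.6353, -0.1503, 0.0285]
tool_rot: [0.0, -0.0, 1.0, -0.0]
contact_force: [0.6, -0.7, -1.6]
gripper_width: 0.659
grasp_force: 43.1
```

Emit:
drive_tool(
  commands=[
    {"hand": 0.55,"translation": [0,0,-0.5],"angular": [0,0,0]},
    {"hand": 0.55,"translation": [0,0,-1],"angular": [0,0,0]},
    {"hand": 0.55,"translation": [0,0,-1.5],"angular": [0,0,0]},
    {"hand": 0.55,"translation": [0,0,-1.5],"angular": [0,0,0]},
  ],
)

```text
t: 20.68
eef_pos: [0.6354, -0.1503, 0.0279]
tool_rot: [0.0, -0.0, 1.0, 0.0]
contact_force: [-2.4, 2.5, 7.3]
gripper_width: 0.657
grasp_force: 44.1
```

Emit:
drive_tool(
  commands=[
    {"hand": 0.7,"translation": [0,0,0],"angular": [0,0,0]},
    {"hand": 0.8,"translation": [0,0,0],"angular": [0,0,0]},
    {"hand": 0.85,"translation": [0,0,0],"angular": [0,0,0]},
    {"hand": 0.85,"translation": [0,0,5],"angular": [0,0,0]},
    {"hand": 0.85,"translation": [0,0,40],"angular": [0,0,0]},
    {"hand": 0.85,"translation": [0,0,100],"angular": [0,0,0]},
    {"hand": 1,"translation": [-20,30,125],"angular": [0,0,0]},
    {"hand": 1,"translation": [-45,80,125],"angular": [0,0,0]},
    {"hand": 1,"translation": [-70,130,125],"angular": [0,0,0]},
    {"hand": 1,"translation": [-95,180,125],"angular": [0,0,0]},
    {"hand": 1,"translation": [-115,230,125],"angular": [0,0,0]},
    {"hand": 1,"translation": [-135,280,125],"angular": [0,0,0]},
  ],
)

```text
t: 22.18
eef_pos: [0.4996, 0.1313, 0.1524]
tool_rot: [0.0, -0.0, 1.0, 0.0]
contact_force: [0.3, -0.8, -0.6]
gripper_width: 0.997
grasp_force: 0.0
```

Emit:
drive_tool(
  commands=[
    {"hand": 1,"translation": [-15,50,0],"angular": [0,0,0]},
    {"hand": 1,"translation": [-30,100,0],"angular": [0,0,0]},
    {"hand": 1,"translation": [-45,145,0],"angular": [0,0,0]},
    {"hand": 1,"translation": [-55,189,0],"angular": [0,0,0]},
    {"hand": 1,"translation": [-55,189,0],"angular": [0,0,0]},
    {"hand": 1,"translation": [-55,189,0],"angular": [0,0,0]},
  ],
)

```text
t: 22.92
eef_pos: [0.4455, 0.3181, 0.1519]
tool_rot: [0.0, 0.0, 1.0, -0.0]
contact_force: [0.7, -0.9, 0.0]
gripper_width: 1.0
grasp_force: 0.0
```

Run:
```python
from h import *
o=bot.get_obs();print(o['t'],o['eef_pos'])
m=bot.camera_model('wrist');im=save('wrist','w7.png').copy()
for d,z,c in [(40,45,(0,255,255)),(68,45,(255,255,0))]:
    for a in np.arange(0,6.28,.02):
        p=proj(m,np.array([.445+d/2e3*np.cos(a),.319+d/2e3*np.sin(a),z/1e3])); 
        if 0<=p[0]<640 and 0<=p[1]<480: im[int(p[1]),int(p[0])]=c
a=cv2.resize(im[120:340,200:440,::-1],None,fx=2,fy=2)
t=save('top','t7.png');b=cv2.resize(t[110:210,345:445,::-1],None,fx=3,fy=3);b=cv2.copyMakeBorder(b,0,440-300,0,0,0)
cv2.imwrite('pics/w7o.png',np.hstack([a,b]))
```

```text
22.925 [0.44545303 0.31806421 0.15192441]
```

View pics/w7o.png

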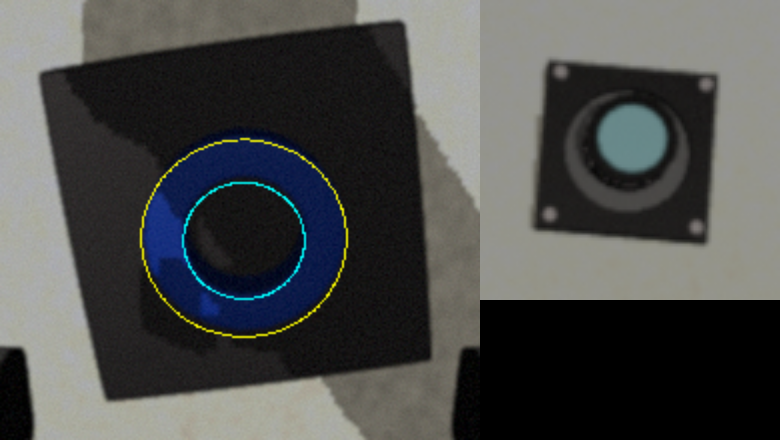

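The lens cell is in the recess at (632,138) in the right half. The ring matches the overlay to about 1 mm, with its centre at (244,238). I'll grasp it.

Emit:
drive_tool(
  commands=[
    {"hand": 1,"translation": [-1,0,-50],"angular": [0,0,0]},
    {"hand": 1,"translation": [-1,0,-95],"angular": [0,0,0]},
    {"hand": 1,"translation": [-1,0,-111],"angular": [0,0,0]},
    {"hand": 1,"translation": [-1,0,-111],"angular": [0,0,0]},
    {"hand": 0.85,"translation": [-1,0,-111],"angular": [0,0,0]},
    {"hand": 0.65,"translation": [-1,0,-111],"angular": [0,0,0]},
    {"hand": 0.65,"translation": [-1,0,-111],"angular": [0,0,0]},
    {"hand": 0.65,"translation": [-1,0,-111],"angular": [0,0,0]},
    {"hand": 0.65,"translation": [-1,0,-111],"angular": [0,0,0]},
  ],
  force=45,
)

```text
t: 24.15
eef_pos: [0.4455, 0.3195, 0.0428]
tool_rot: [0.001, 0.0, 1.0, 0.001]
contact_force: [-0.5, -0.6, 7.4]
gripper_width: 0.76
grasp_force: 49.8
```

Emit:
drive_tool(
  commands=[
    {"hand": 0.65,"translation": [0,0,4],"angular": [0,0,0]},
    {"hand": 0.65,"translation": [0,0,20],"angular": [0,0,0]},
    {"hand": 0.65,"translation": [0,0,70],"angular": [0,0,0]},
    {"hand": 0.65,"translation": [5,-50,80],"angular": [0,0,0]},
    {"hand": 0.65,"translation": [10,-100,80],"angular": [0,0,0]},
    {"hand": 0.65,"translation": [15,-150,80],"angular": [0,0,0]},
    {"hand": 0.65,"translation": [20,-200,80],"angular": [0,0,0]},
    {"hand": 0.65,"translation": [26,-250,80],"angular": [0,0,0]},
    {"hand": 0.65,"translation": [26,-300,80],"angular": [0,0,0]},
    {"hand": 0.65,"translation": [26,-350,80],"angular": [0,0,0]},
    {"hand": 0.65,"translation": [26,-350,80],"angular": [0,0,0]},
    {"hand": 0.65,"translation": [26,-350,80],"angular": [0,0,0]},
  ],
)

```text
t: 25.65
eef_pos: [0.4705, -0.0308, 0.1216]
tool_rot: [0.001, -0.0, 1.0, 0.0]
contact_force: [0.1, 0.8, -1.2]
gripper_width: 0.758
grasp_force: 50.7
```

Run:
```python
from h import *
o=bot.get_obs();print(o['t'],o['eef_pos'],o['gripper_width'],o['contact_force'])
m=bot.camera_model('wrist');im=save('wrist','w8.png').copy()
for d,z,c in [(82,8,(0,255,0)),(20,54,(255,0,255)),(40,125,(255,255,0)),(40,105,(255,128,0))]:
    for a in np.arange(0,6.28,.02):
        p=proj(m,np.array([.470+d/2e3*np.cos(a),-.031+d/2e3*np.sin(a),z/1e3])); 
        if 0<=p[0]<640 and 0<=p[1]<480: im[int(p[1]),int(p[0])]=c
cv2.imwrite('pics/w8o.png',cv2.resize(im[150:390,200:440,::-1],None,fx=2.5,fy=2.5))
```

```text
25.65 [ 0.47052868 -0.03075233  0.12155772] 0.7583075053643517 [ 0.06082998  0.76175955 -1.23164918]
```

View pics/w8o.png

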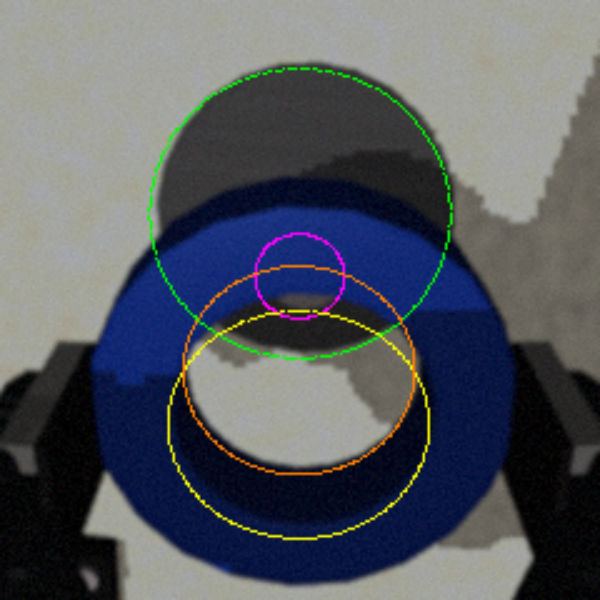

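The foot at (302,210) and the ring hole at about (304,409) line up to within about 2 mm, and the clearance is 10 mm. I'll shift +2 mm in x and lower.

Emit:
drive_tool(
  commands=[
    {"hand": 0.65,"translation": [2,0,-40],"angular": [0,0,0]},
    {"hand": 0.65,"translation": [2,0,-60],"angular": [0,0,0]},
    {"hand": 0.65,"translation": [2,0,-80],"angular": [0,0,0]},
    {"hand": 0.65,"translation": [2,0,-90],"angular": [0,0,0]},
    {"hand": 0.65,"translation": [2,0,-94],"angular": [0,0,0]},
    {"hand": 0.65,"translation": [2,0,-95],"angular": [0,0,0]},
    {"hand": 0.65,"translation": [2,0,-96],"angular": [0,0,0]},
    {"hand": 0.65,"translation": [2,0,-96],"angular": [0,0,0]},
  ],
)

```text
t: 26.7
eef_pos: [0.4727, -0.0311, 0.0258]
tool_rot: [0.001, -0.0, 1.0, 0.0]
contact_force: [-1.8, 0.2, 6.4]
gripper_width: 0.757
grasp_force: 51.3
```

Contact came at the expected height. I'll release, retreat and check.

Emit:
drive_tool(
  commands=[
    {"hand": 0.9,"translation": [0,0,0],"angular": [0,0,0]},
    {"hand": 1,"translation": [0,0,0],"angular": [0,0,0]},
    {"hand": 1,"translation": [0,0,1],"angular": [0,0,0]},
    {"hand": 1,"translation": [0,0,30],"angular": [0,0,0]},
    {"hand": 1,"translation": [0,0,90],"angular": [0,0,0]},
    {"hand": 1,"translation": [0,0,150],"angular": [0,0,0]},
    {"hand": 1,"translation": [0,50,180],"angular": [0,0,0]},
    {"hand": 1,"translation": [0,110,180],"angular": [0,0,0]},
    {"hand": 1,"translation": [0,170,180],"angular": [0,0,0]},
    {"hand": 1,"translation": [0,230,180],"angular": [0,0,0]},
    {"hand": 1,"translation": [0,290,180],"angular": [0,0,0]},
    {"hand": 1,"translation": [0,350,180],"angular": [0,0,0]},
  ],
)

```text
t: 28.2
eef_pos: [0.472, 0.3205, 0.2049]
tool_rot: [0.0, 0.0, 1.0, -0.0]
contact_force: [1.0, 0.5, -0.3]
gripper_width: 1.002
grasp_force: 0.0
```

Run:
```python
from h import *
im=save('top','t9.png');s=save('scene','s9.png')
a=cv2.resize(im[110:310,210:510,::-1],(600,400));b=cv2.resize(s[150:380,150:350,::-1],None,fx=1,fy=1)
b=cv2.copyMakeBorder(b,0,400-b.shape[0],0,0,0);cv2.imwrite('pics/f.png',np.hstack([a,b]))
```

```text
(no output)
```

View pics/f.png

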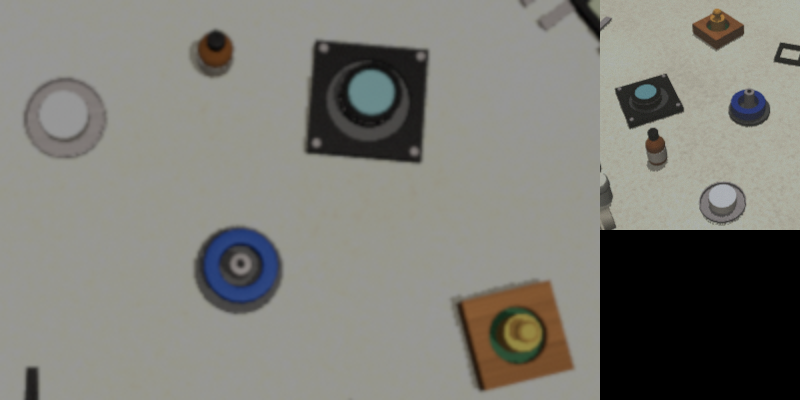

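The final view shows each part in its place. The pad is in the dish at (64,115), the lens cell in the recess at (371,95), the ring around the post at (240,265) and the weight in the block at (520,332). The bottle is standing untouched at (215,50).

```bash
python3 -c "
from station import bot
print(bot.hand_in())"
```

```text
the job is handed in; nothing more can be done
None
```

I took the stack apart from the top down and put the weight, pad, lens cell and larger ring each in its own place. The bottle wasn't touched, and I handed the job in at about 28 s.

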